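Sort seed potatoes by kind

ROBOT

A 6-joint arm with a two-finger parallel gripper is mounted at the origin on the work surface. World frame = base frame: x ahead of the robot, y to its left, z up, the work surface at z = 0. Lengths are in mm, angles in rad, forces in N, time in s.
With the tool pointing down it reaches from about 350 to 775 mm from the base axis. Payload 7.3 kg.
Tool frame: the origin (TCP) lies at the very end of the fingers, on their centre line; the grasp point (between the pads) lies 19 mm behind it; x points along the fingers, y is the direction in which the jaws open and shut, and the axes are right-handed (so a half turn about x gives the same grasp; the last joint's range is limited). The gripper opens to 92 mm and grips with 3 to 60 N. Pads are 19 mm wide; open, the fingers measure 130 mm over their backs; the gripper's body (75 mm by 190 mm) begins 47 mm behind the grasp point.
Start: joints at [1.083, 0.342, 1.524, -0, 1.275, -0.146], TCP at [175.958, 494.655, 226.741] pointing down, gripper open.
Joint ranges: [-2.53, 2.53], [-0.77, 2.02], [0.04, 2.7], [-1, 4.14], [0.28, 2.66], [-3.11, 3.11]. Speed limits (rad/s): [2.57, 2.57, 3.14, 3.14, 3.14, 3.14].

INTERFACE

Orientations are given as [roll, pitch, yaw] about the fixed x, y, z axes, in that order (R = Rz(yaw) Ry(pitch) Rx(roll)).
In Python, from plant import sensors, capture, bot gives the robot as it stands.
- The arm moves only by the shell command python3 -m crank 'ROWS' [OPENING]. ROWS is JSON, a list of rows, each an object of numbers: "dx", "dy", "dz": the shift along the tool's x, y, z in cm; "spin": the turn about the tool's x in rad. A call has 1 to 20 rows; each row is the pose to reach, as a shift and turn from the pose commanded when the call began, along the tool's axes at that moment; what a row does not reach only later rows make up. A row lasts 1/12 s, in which the tool goes at most 41.7 mm and 7.16 degrees, less where a joint would pass 70% of its speed; a pose out of reach is approached as far as the arm can. A call with a gripper value outside its range is refused whole. OPENING is the opening in per cent of the stroke, from 0 (shut) to 100 (fully open), set as the call begins (- or left out, the last holds). The fingers move at their own pace and stop on an object; the grip force is fixed at half the most. Time passes only in rows, so rows that repeat a pose let the fingers close. It gives the time, the measured TCP pose, the force and the opening at its end, in the units of the state.
- sensors.get_obs(): the state, without advancing time (a new reading comes with each control period).
- capture(name): name is "side" or "top" or "wrist"; returns a dict with "frame" (480x640x3 uint8, blue, green, red), "vfov" (degrees; the focal length in pixels is half the picture's height over the tangent of half this angle, whatever the lens; pixels are square), "cx", "cy" (the principal point, pixels), "view" (4x4, takes a point from world to camera coordinates); the wrist camera has in their place "mount" (4x4, takes a point from camera to tool coordinates, whose origin is the TCP and whose axes are the tool frame's). Camera axes: x right, y down, z forward; pixel columns grow to the right and rows downward; lengths in mm; the calibration is good to about 2 mm. A picture is of the moment at which its call begins: read the wrist's pose just before it. There is no depth.
- bot.close_job(): hands the job in, once; it reports no verdict.
The state is a dict: "time": time; "joint_positions": joint angles; "dq": joint speeds; "tau": joint torques, N m; "tool_pos": TCP position; "tcp_rot": TCP orientation; "contact_force": force on the tool from outside, world axes, zero at the start; "moment": the same for the moment, N m; "grip_width": finger opening in mm.
Only numpy, scipy, OpenCV 4.12 (cv2) and the standard library are available. Lean on these libraries where they do the work, as an engineer would, in place of code of your own. Each camera call takes 0.05 s, during which the arm holds its last target.

TASK

Sort the seed potatoes on the cutting board: put the two large whole ones in the black crate, the two cut halves in the flat wooden tray with their cut faces up, and the one small whole potato in the round tub. Set each down gently rather than dropping it, and leave them lying on the bottom of their containers side by side, not one on top of another.

Things in the scene. Friction and masses are not known exactly. Their poses are not given: they have to be found in the camera images.
- whole_a_c (a point): First of two: a large whole potato, brown, unpeeled: an oval 84 mm long, 56 mm wide, 50 mm high with a slightly flat underside. The point is its centre, 25 mm above its underside; its own x runs along the 84 mm length, y across the 56 mm width, z up. About 160 g, loose on the cutting board (board 10 mm thick).
- whole_b_c (a point): Second of two alike: a large whole potato, brown, unpeeled: an oval 84 mm long, 56 mm wide, 50 mm high with a slightly flat underside. The point is its centre, 25 mm above its underside; its own x runs along the 84 mm length, y across the 56 mm width, z up. About 160 g, loose on the cutting board (board 10 mm thick).
- half_a_c (a point): First of two: one cut half of a potato lying cut face up: pale flat oval top 72 x 52 mm, brown skin below, 30 mm high, flat spot underneath. The point is its centre, 15 mm above its underside; its own x runs along the 72 mm length, y across the 52 mm width, z up out of the cut face. About 80 g, loose on the cutting board (board 10 mm thick).
- half_b_c (a point): Second of two alike: one cut half of a potato lying cut face up: pale flat oval top 72 x 52 mm, brown skin below, 30 mm high, flat spot underneath. The point is its centre, 15 mm above its underside; its own x runs along the 72 mm length, y across the 52 mm width, z up out of the cut face. About 80 g, loose on the cutting board (board 10 mm thick).
- small_c (a point): the one small whole potato, brown, unpeeled: an oval 46 mm long, 38 mm wide, 34 mm high with a slightly flat underside. The point is its centre, 17 mm above its underside; its own x runs along the length, y across the width, z up. About 40 g, loose on the cutting board (board 10 mm thick).
- crate: the small black plastic crate (the deepest-walled rectangular box; thin slots between its wall slats), open above: 150 x 240 mm outside, 55 mm high, walls and floor 5 mm thick, for the large whole potatoes. Origin at the centre of its underside, which is on the table; x across the 150 mm side, y along the 240 mm side, z up. Does not move when touched.
- tray: the flat wooden tray with low solid walls, open above: 150 x 240 mm outside, 30 mm high, walls and floor 6 mm thick, for the cut halves. Origin at the centre of its underside, which is on the table; x across the 150 mm side, y along the 240 mm side, z up. Does not move when touched.
- tub: the round shallow green tub, open above: 148 mm across at the foot, 166 mm at the rim, 50 mm high, wall 4 mm, floor 5 mm thick, for the small potato. Origin at the centre of its underside, on the table, z up. Does not move when touched.
Mind the look-alikes: they are no part of the job. Leave any orange look-alike of the part that bears small_c alone. Of the things that look like the tub, take the one that is farthest from the robot's base at the start.

How it is judged (in metres and radians):
At the end, for the whole second after the job is handed in: Whole potatoes in crate, halves in tray (centre within 52 mm across, 100 mm along of its middle), cut faces up within 0.3 rad, small potato within 65 mm of the tub's middle; centres lower than 48, 30, 36 mm above the container's underside; all released, at rest (under 0.02 m/s, 0.2 rad/s) (x of whole_a_c in the frame of crate between -0.052 and 0.052 m and y of whole_a_c in the frame of crate between -0.1 and 0.1 m and z of each of whole_a_c, whole_b_c in the frame of crate below 0.048 m and linear speed of each of whole_a, whole_b, half_a, half_b, small below 0.02 m/s and angular speed of each of whole_a, whole_b, half_a, half_b, small below 0.2 rad/s and x of whole_b_c in the frame of crate between -0.052 and 0.052 m and y of whole_b_c in the frame of crate between -0.1 and 0.1 m and x of half_a_c in the frame of tray between -0.052 and 0.052 m and y of half_a_c in the frame of tray between -0.1 and 0.1 m and z of each of half_a_c, half_b_c in the frame of tray below 0.03 m and angle between each of half_a_c, half_b_c's own z axis and vertical below 0.3 rad and x of half_b_c in the frame of tray between -0.052 and 0.052 m and y of half_b_c in the frame of tray between -0.1 and 0.1 m and horizontal distance between small_c and tub below 0.065 m and z of small_c in the frame of tub below 0.036 m); the robot touches nothing.
It fails at once if a potato is dropped or thrown: it moves faster than 0.9 m/s while its centre is less than 80 mm above the table ((linear speed of whole_a above 0.9 m/s and height (world z) of whole_a_c below 0.08 m) or (linear speed of whole_b above 0.9 m/s and height (world z) of whole_b_c below 0.08 m) or (linear speed of half_a above 0.9 m/s and height (world z) of half_a_c below 0.08 m) or (linear speed of half_b above 0.9 m/s and height (world z) of half_b_c below 0.08 m) or (linear speed of small above 0.9 m/s and height (world z) of small_c below 0.08 m)).
It also fails if it takes over 120 s, if anything falls off the work surface, if the arm or the gripper's body presses on something with over 40 N, if the wrist force passes 120 N, or if a joint passes its speed limit or range.

## Working session

There is one attempt and no reset: what is moved stays moved. The work goes in short steps, Python scripts to look and compute and a shell command to move; the robot and the scene stay as the last step left them, time stands still between calls to the robot, and variables do not carry over. Pictures are saved under pics/ and viewed, and the job is handed in when it is done.

```bash
ls; mkdir -p pics
python3 - <<'E'
from plant import sensors, capture
import cv2,json,numpy as np
o=sensors.get_obs();print(o)
for n in ["side","top","wrist"]:
    c=capture(n);cv2.imwrite(f"pics/{n}0.png",c["frame"]);print(n,{k:(np.array(v).round(4).tolist()) for k,v in c.items() if k!="frame"})
E
```

```text
pics
{'time': 0.0, 'joint_positions': array([ 1.08299545e+00,  3.42698364e-01,  1.52504216e+00, -1.82461631e-05,
        1.27543204e+00, -1.45992502e-01]), 'dq': array([-0.00041407, -0.00084936, -0.00219509, -0.00061008, -0.00042579,
       -0.00121895]), 'tau': array([-7.41390413e-04, -4.31240916e+01, -2.44212896e+01,  7.16469577e-02,
        5.60057920e-02, -1.28123788e-04]), 'tool_pos': array([175.75204386, 494.25108602, 226.04885363]), 'tcp_rot': array([-1.70574582,  1.56921632, -2.04754888]), 'contact_force': array([-0.55080448,  0.70694149, -0.41380555]), 'moment': array([-0.02199592,  0.00464854,  0.00706168]), 'grip_width': 91.80816090745728}
side {'vfov': 53.4656, 'cx': 320.9248, 'cy': 248.227, 'view': [[0.8388, -0.5442, -0.016, -390.5683], [-0.3838, -0.5701, -0.7264, 236.8449], [0.3862, 0.6154, -0.6871, 749.9152], [0.0, 0.0, 0.0, 1.0]]}
top {'vfov': 56.3529, 'cx': 320.1048, 'cy': 240.6794, 'view': [[-0.0064, -1.0, 0.0032, 13.9454], [-0.9997, 0.0063, -0.0243, 486.6667], [0.0243, -0.0034, -0.9997, 970.5409], [0.0, 0.0, 0.0, 1.0]]}
wrist {'vfov': 58.0821, 'cx': 317.7401, 'cy': 236.0629, 'mount': [[-0.0005, -0.2471, 0.969, -157.4036], [1.0, -0.0002, 0.0005, -0.5931], [0.0001, 0.969, 0.2471, -66.2056], [0.0, 0.0, 0.0, 1.0]]}
```

View pics/top0.png

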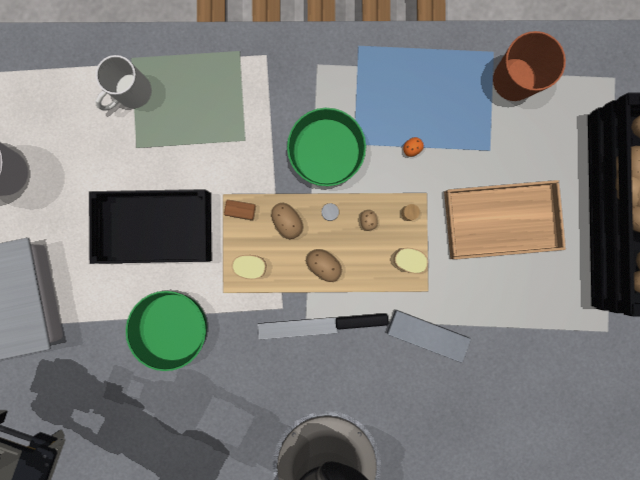

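View pics/side0.png

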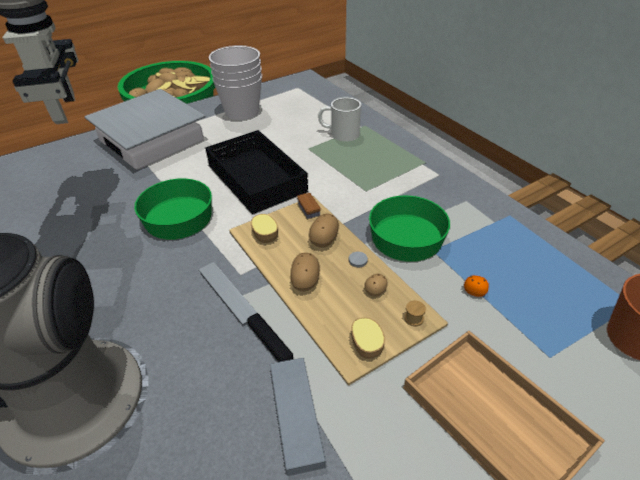

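View pics/wrist0.png

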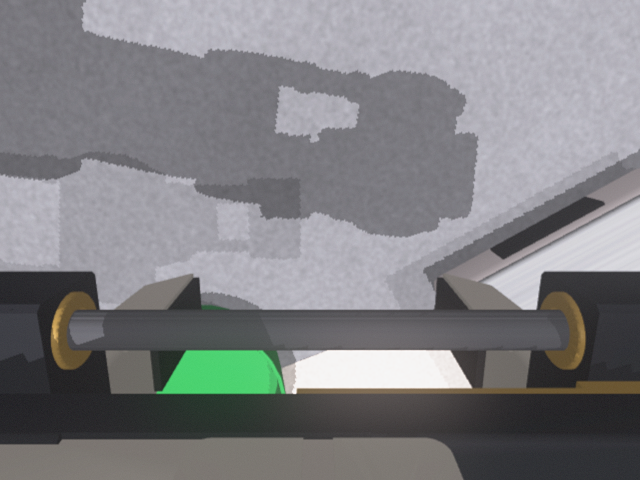

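Top view shows crate at (150,227), tray (505,219), far tub (327,147), near tub (167,330). The whole potatoes are at (287,221) and (324,265), the halves at (249,267) and (411,261), and the small one at (369,220). The orange look-alike is at (414,147). Next, an enlarged crop.

Run:
```python
import cv2
im=cv2.imread("pics/top0.png")
c=im[185:300,215:440];cv2.imwrite("pics/crop0.png",cv2.resize(c,None,fx=3.5,fy=3.5,interpolation=cv2.INTER_CUBIC))
c=im[175:275,80:220];a=cv2.resize(c,None,fx=2.8,fy=2.8,interpolation=cv2.INTER_CUBIC)
c=im[175:275,435:575];b=cv2.resize(c,None,fx=2.8,fy=2.8,interpolation=cv2.INTER_CUBIC)
import numpy as np
cv2.imwrite("pics/crop1.png",np.hstack([a,b]))
```

```text
(no output)
```

View pics/crop0.png

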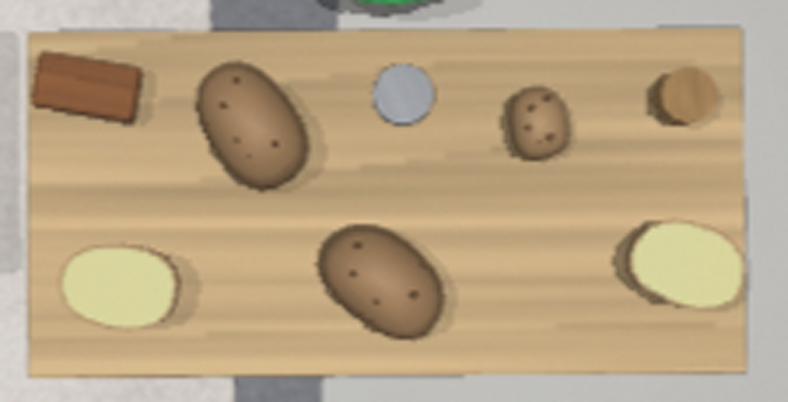

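View pics/crop1.png

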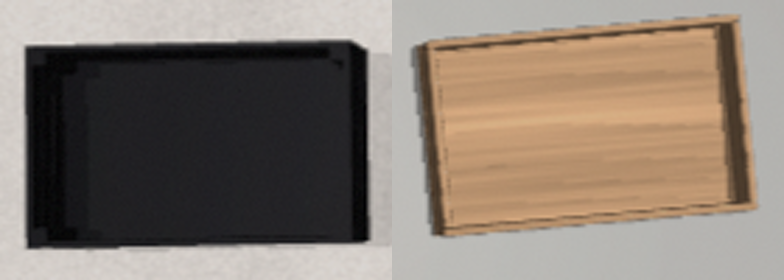

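```bash
cat > h.py <<'E'
import numpy as np,cv2
from plant import sensors,capture
def cam(n):
    c=capture(n); return c
def px2w(c,u,v,z):
    f=240/np.tan(np.radians(c["vfov"])/2); V=np.array(c["view"])
    d=V[:3,:3].T@np.array([(u-c["cx"])/f,(v-c["cy"])/f,1]); o=-V[:3,:3].T@V[:3,3]
    return o+d*(z-o[2])/d[2]
def w2px(c,p):
    f=240/np.tan(np.radians(c["vfov"])/2); q=np.array(c["view"])[:3]@np.append(p,1)
    return q[:2]/q[2]*f+[c["cx"],c["cy"]]
def masks(im):
    hsv=cv2.cvtColor(im,cv2.COLOR_BGR2HSV)
    return cv2.inRange(hsv,(24,60,150),(35,255,255)), cv2.inRange(hsv,(3,60,40),(18,140,140))
def blobs(m,amin=150):
    n,l,s,ce=cv2.connectedComponentsWithStats(m)
    out=[]
    for i in range(1,n):
        if s[i,4]>=amin:
            cs,_=cv2.findContours((l==i).astype('u1'),cv2.RETR_EXTERNAL,cv2.CHAIN_APPROX_NONE)
            h=cs[0]
            out.append((s[i,4],cv2.fitEllipse(h),h[:,0]))
    return out
E
python3 - <<'E'
from h import *
c=cam("top");im=c["frame"]
sub=np.zeros(im.shape[:2],'u1');sub[190:295,220:432]=255
for col,m in zip("YB",masks(im)):
    m&=sub; m=cv2.morphologyEx(m,cv2.MORPH_CLOSE,np.ones((3,3)))
    cv2.imwrite(f"pics/m{col}.png",cv2.resize(m[185:300,215:440],None,fx=3,fy=3))
    for a,e,h in blobs(m,60):
        z=40 if col=="Y" else 33
        w=np.array([px2w(c,*(p),z)[:2] for p in h]).astype('f4')
        E=cv2.fitEllipse(w)
        print(col,a,np.round(e[0],1),"w",np.round(E[0],1),np.round(E[1],1),round(E[2],1))
# containers corners
print("crate",[px2w(c,80+u/2.8,175+v/2.8,55).round(1)[:2].tolist() for u,v in [(26,45),(348,42),(352,240),(28,246)]])
print("tray",[px2w(c,435+(u-392)/2.8,175+v/2.8,30).round(1)[:2].tolist() for u,v in [(430,43),(740,17),(755,208),(443,235)]])
for (u0,v0) in [(327,147),(167,330)]:
    m=cv2.inRange(cv2.cvtColor(im,cv2.COLOR_BGR2HSV),(50,120,30),(80,255,255))
for a,e,h in blobs(m,500):
    w=np.array([px2w(c,*(p),50)[:2] for p in h]).astype('f4');print("tub",cv2.fitEllipse(w))
E
```

```text
Y 580 [411.3 260.2] w [ 443.6 -180.4] [45.9 66.6] 161.4
Y 575 [248.6 266.5] w [432.7 161.5] [45.5 66.2] 174.4
B 366 [240.8 209.8] w [552.7 178.8] [38.8 70.1] 169.2
B 534 [286.7 220.8] w [528.7  81.6] [56.2 83.3] 122.3
B 73 [408.  212.9] w [ 543.9 -176. ] [30.1 33.8] 13.2
B 232 [367.6 220.2] w [528.9 -90.1] [40.8 44.6] 103.0
B 527 [323.6 264.9] w [434.7   3.8] [55.4 83.9] 142.6
B 95 [591.4 244.8] w [ 473.8 -564.2] [154.8 848.6] 3.9
crate [[591.4, 488.6], [592.2, 250.5], [445.6, 247.6], [442.8, 486.2]]
tray [[591.8, -263.8], [610.3, -500.8], [464.6, -509.4], [445.6, -271.7]]
tub ((682.4736938476562, -2.5816588401794434), (161.1880340576172, 161.70889282226562), 30.786638259887695)
tub ((302.2044982910156, 331.5306091308594), (160.39039611816406, 165.3584747314453), 28.667037963867188)
```

View pics/mB.png

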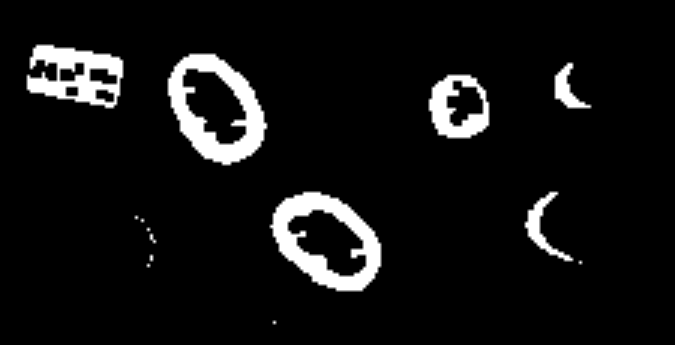

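View pics/mY.png

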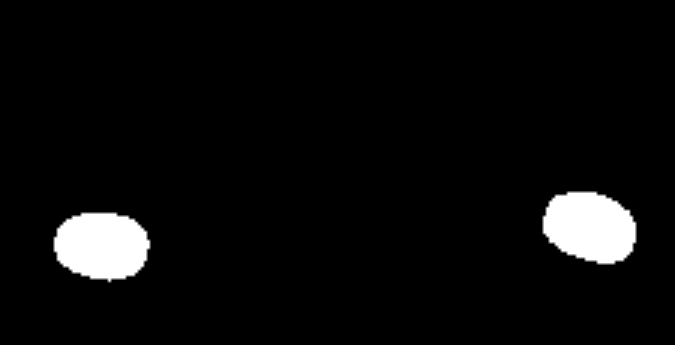

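```bash
cat >> h.py <<'E'
from scipy.spatial.transform import Rotation as Ro
def plan(x,y,z,deg):
    o=sensors.get_obs(); R=Ro.from_euler('xyz',o["tcp_rot"]).as_matrix()
    d=R.T@(np.array([x,y,z])-o["tool_pos"])/10
    a=np.arctan2(R[1,1],R[0,1]); s=-(np.radians(deg)-a); s=(s+np.pi/2)%np.pi-np.pi/2
    print("t",round(o["time"],2),"tcp",o["tool_pos"].round(1),"jaw",np.degrees(a).round(1),"j1,6",o["joint_positions"][[0,5]].round(2),"w",round(o["grip_width"],1),"F",o["contact_force"].round(1))
    print("dx %.2f dy %.2f dz %.2f spin %.3f"%(*d,s), "tilt",np.degrees(np.arccos(-R[2,0])).round(2))
E
python3 -c "
from h import *
plan(529,82,120,122.3)"
```

```text
t 0.2 tcp [175.9 494.4 226.3] jaw 70.4 j1,6 [ 1.08 -0.15] w 91.8 F [-0.6 -0.7  0.2]
dx 10.65 dy -27.01 dz 47.10 spin -0.906 tilt 0.05
```

```bash
python3 -m crank '[{"dx":10.6,"dy":-27,"dz":47.1,"spin":-0.906},{"dx":10.6,"dy":-27,"dz":47.1,"spin":-0.906},{"dx":10.6,"dy":-27,"dz":47.1,"spin":-0.906},{"dx":10.6,"dy":-27,"dz":47.1,"spin":-0.906},{"dx":10.6,"dy":-27,"dz":47.1,"spin":-0.906},{"dx":10.6,"dy":-27,"dz":47.1,"spin":-0.906},{"dx":10.6,"dy":-27,"dz":47.1,"spin":-0.906},{"dx":10.6,"dy":-27,"dz":47.1,"spin":-0.906},{"dx":10.6,"dy":-27,"dz":47.1,"spin":-0.906},{"dx":10.6,"dy":-27,"dz":47.1,"spin":-0.906},{"dx":10.6,"dy":-27,"dz":47.1,"spin":-0.906},{"dx":10.6,"dy":-27,"dz":47.1,"spin":-0.906},{"dx":10.6,"dy":-27,"dz":47.1,"spin":-0.906},{"dx":10.6,"dy":-27,"dz":47.1,"spin":-0.906},{"dx":10.6,"dy":-27,"dz":47.1,"spin":-0.906},{"dx":10.6,"dy":-27,"dz":47.1,"spin":-0.906},{"dx":10.6,"dy":-27,"dz":47.1,"spin":-0.906}]' 88
python3 -c "
from h import *
plan(529,82,16,122.3)
c=cam('wrist');cv2.imwrite('pics/w1.png',c['frame'])"
```

```text
time: 1.62
tool_pos: [528.8, 82.3, 120.2]
tcp_rot: [2.3, 1.569, 2.863]
contact_force: [-0.2, 0.4, 0.8]
grip_width: 80.9
t 1.62 tcp [528.8  82.3 120.2] jaw 122.2 j1,6 [ 0.01 -2.12] w 80.9 F [-0.2  0.4  0.8]
dx 10.42 dy -0.05 dz 0.02 spin -0.001 tilt 0.1
```

View pics/w1.png

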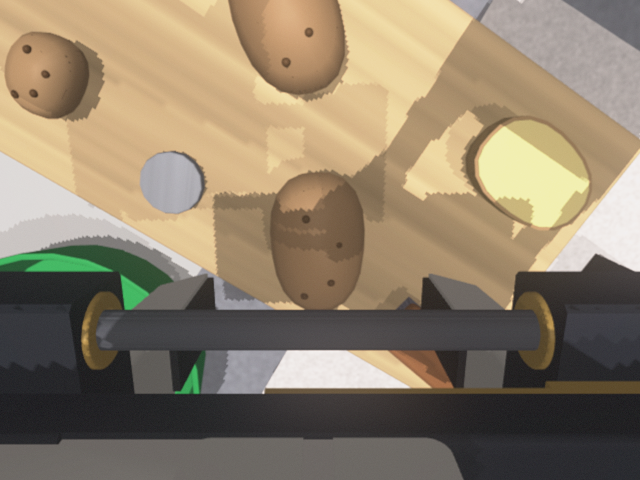

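```bash
python3 -m crank '[{"dx":3},{"dx":6},{"dx":8},{"dx":9.5},{"dx":10.4},{"dx":10.4}]'
python3 -m crank '[{"dx":0},{"dx":0},{"dx":0},{"dx":0},{"dx":0},{"dx":0}]' 20
python3 -m crank '[{"dx":-1},{"dx":-3},{"dx":-6},{"dx":-9},{"dx":-11},{"dx":-11}]'
python3 -c "
from h import *
plan(518,420,130,180.7)"
```

```text
t 1.67 tcp [528.4  83.1 120.6] jaw 122.3 j1,6 [ 0.01 -2.12] w 80.8 F [0.  0.4 0.7]
dx -0.93 dy 29.03 dz 17.14 spin -1.019 tilt 0.08invalid input at $[0]: expected keys dx, dy, dz, spin
invalid input at $[0]: expected keys dx, dy, dz, spin
invalid input at $[0]: expected keys dx, dy, dz, spin
```

All four keys are required, so I'll resend.

```bash
python3 -m crank '[{"dx":3,"dy":0,"dz":0,"spin":0},{"dx":6,"dy":0,"dz":0,"spin":0},{"dx":8,"dy":0,"dz":0,"spin":0},{"dx":9.5,"dy":0,"dz":0,"spin":0},{"dx":10.4,"dy":0,"dz":0,"spin":0},{"dx":10.4,"dy":0,"dz":0,"spin":0}]'
python3 -m crank '[{"dx":0,"dy":0,"dz":0,"spin":0},{"dx":0,"dy":0,"dz":0,"spin":0},{"dx":0,"dy":0,"dz":0,"spin":0},{"dx":0,"dy":0,"dz":0,"spin":0},{"dx":0,"dy":0,"dz":0,"spin":0},{"dx":0,"dy":0,"dz":0,"spin":0}]' 20
```

```text
time: 2.17
tool_pos: [527.5, 83.8, 15.5]
tcp_rot: [2.524, 1.568, 3.091]
contact_force: [-0.4, 1.4, 0.7]
grip_width: 80.6
time: 2.67
tool_pos: [529.7, 82.5, 17.5]
tcp_rot: [-0.305, 1.569, 0.259]
contact_force: [-1.6, 0.4, 5.8]
grip_width: 52.9
```

```bash
python3 -m crank '[{"dx":-1,"dy":0,"dz":0,"spin":0},{"dx":-3,"dy":0,"dz":0,"spin":0},{"dx":-6,"dy":0,"dz":0,"spin":0},{"dx":-9,"dy":0,"dz":0,"spin":0},{"dx":-11,"dy":0,"dz":0,"spin":0},{"dx":-11,"dy":0,"dz":0,"spin":0}]'
python3 -c "
from h import *
plan(518,420,125,180.7)"
```

```text
time: 3.17
tool_pos: [531.7, 82.4, 131.6]
tcp_rot: [-0.558, 1.562, 0.006]
contact_force: [0.9, -1.1, -0.9]
grip_width: 52.8
t 3.17 tcp [531.7  82.4 131.6] jaw 122.3 j1,6 [ 0.01 -2.12] w 52.8 F [ 0.9 -1.1 -0.9]
dx 0.65 dy 29.27 dz 16.89 spin -1.019 tilt 0.48
```

```bash
python3 -m crank '[{"dx":0.3,"dy":29.3,"dz":16.9,"spin":-1.02},{"dx":0.3,"dy":29.3,"dz":16.9,"spin":-1.02},{"dx":0.3,"dy":29.3,"dz":16.9,"spin":-1.02},{"dx":0.3,"dy":29.3,"dz":16.9,"spin":-1.02},{"dx":0.3,"dy":29.3,"dz":16.9,"spin":-1.02},{"dx":0.3,"dy":29.3,"dz":16.9,"spin":-1.02},{"dx":0.3,"dy":29.3,"dz":16.9,"spin":-1.02},{"dx":0.3,"dy":29.3,"dz":16.9,"spin":-1.02},{"dx":0.3,"dy":29.3,"dz":16.9,"spin":-1.02},{"dx":0.3,"dy":29.3,"dz":16.9,"spin":-1.02},{"dx":0.3,"dy":29.3,"dz":16.9,"spin":-1.02},{"dx":0.3,"dy":29.3,"dz":16.9,"spin":-1.02},{"dx":0.3,"dy":29.3,"dz":16.9,"spin":-1.02},{"dx":0.3,"dy":29.3,"dz":16.9,"spin":-1.02}]'
python3 -c "
from h import *
plan(518,420,13,180.7)
c=cam('side');cv2.imwrite('pics/s1.png',c['frame'])"
```

```text
time: 4.33
tool_pos: [515.9, 418.9, 123.9]
tcp_rot: [2.953, 1.571, -1.749]
contact_force: [0.3, -0.3, -0.9]
grip_width: 53.1
t 4.33 tcp [515.9 418.9 123.9] jaw -179.4 j1,6 [ 0.57 -2.59] w 53.1 F [ 0.3 -0.3 -0.9]
dx 11.09 dy -0.21 dz 0.11 spin -0.001 tilt 0.01
```

View pics/s1.png

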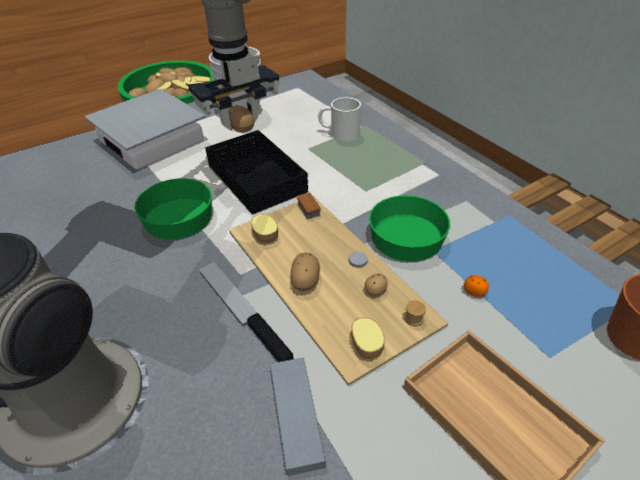

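The side view shows the potato held at (241,118), over the crate. Lowering it now.

```bash
python3 -m crank '[{"dx":3,"dy":-0.2,"dz":0.1,"spin":0},{"dx":6,"dy":-0.2,"dz":0.1,"spin":0},{"dx":8,"dy":-0.2,"dz":0.1,"spin":0},{"dx":9.4,"dy":-0.2,"dz":0.1,"spin":0},{"dx":10.2,"dy":-0.2,"dz":0.1,"spin":0},{"dx":10.7,"dy":-0.2,"dz":0.1,"spin":0},{"dx":11,"dy":-0.2,"dz":0.1,"spin":0},{"dx":11.1,"dy":-0.2,"dz":0.1,"spin":0},{"dx":11.1,"dy":-0.2,"dz":0.1,"spin":0}]'
python3 -c "
from h import *
plan(518,420,13,180.7)"
```

```text
time: 5.13
tool_pos: [517.8, 421.6, 13.6]
tcp_rot: [-1.003, 1.569, 0.581]
contact_force: [-0.1, -0.0, -1.8]
grip_width: 52.8
t 5.13 tcp [517.8 421.6  13.6] jaw -179.2 j1,6 [ 0.57 -2.59] w 52.8 F [-0.1 -0.  -1.8]
dx 0.06 dy -0.01 dz -0.16 spin 0.001 tilt 0.09
```

```bash
python3 -m crank '[{"dx":0.1,"dy":0,"dz":0,"spin":0},{"dx":0.2,"dy":0,"dz":0,"spin":0},{"dx":0.2,"dy":0,"dz":0,"spin":0}]'
python3 -m crank '[{"dx":0,"dy":0,"dz":0,"spin":0},{"dx":0,"dy":0,"dz":0,"spin":0},{"dx":0,"dy":0,"dz":0,"spin":0},{"dx":0,"dy":0,"dz":0,"spin":0}]' 85
python3 -m crank '[{"dx":-2,"dy":0,"dz":0,"spin":0},{"dx":-5,"dy":0,"dz":0,"spin":0},{"dx":-8,"dy":0,"dz":0,"spin":0},{"dx":-11,"dy":0,"dz":0,"spin":0},{"dx":-11,"dy":0,"dz":0,"spin":0}]'
python3 -c "
from h import *
plan(435,4,120,142.6)
c=cam('top');cv2.imwrite('pics/t1.png',c['frame'])"
```

```text
time: 5.38
tool_pos: [518.0, 421.8, 12.6]
tcp_rot: [-1.045, 1.568, 0.54]
contact_force: [-2.0, -1.7, 5.4]
grip_width: 52.9
time: 5.72
tool_pos: [517.4, 421.5, 10.8]
tcp_rot: [-0.883, 1.57, 0.701]
contact_force: [-0.5, -0.3, 0.3]
grip_width: 74.6
time: 6.13
tool_pos: [520.2, 423.3, 127.9]
tcp_rot: [-1.012, 1.559, 0.572]
contact_force: [1.0, 0.6, 1.8]
grip_width: 78.3
t 6.13 tcp [520.2 423.3 127.9] jaw -179.2 j1,6 [ 0.57 -2.59] w 78.3 F [1.  0.6 1.8]
dx 0.44 dy 9.09 dz -41.82 spin 0.666 tilt 0.67
```

View pics/t1.png

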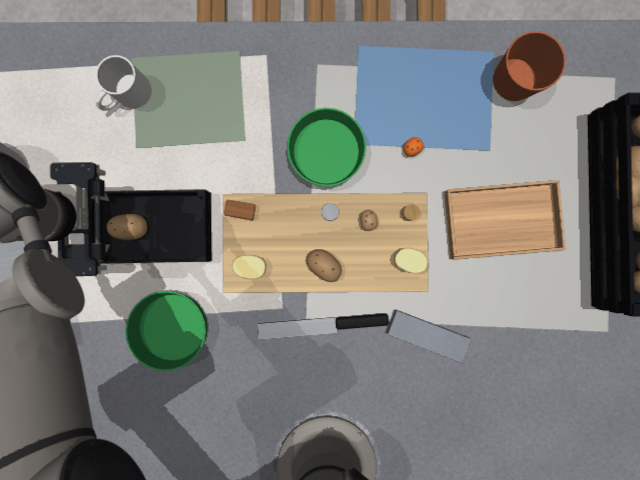

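First whole potato lies in the crate at (127,227). Next is whole B.

```bash
python3 -c "
from h import *
plan(435,4,120,142.6)"
```

```text
t 6.18 tcp [519.1 422.6 124.8] jaw -179.2 j1,6 [ 0.57 -2.59] w 78.1 F [ 0.4 -0.9  0.4]
dx 0.25 dy 8.98 dz -41.75 spin 0.666 tilt 0.45
```

```bash
python3 -m crank '[{"dx":0.2,"dy":9,"dz":-41.8,"spin":0.666},{"dx":0.2,"dy":9,"dz":-41.8,"spin":0.666},{"dx":0.2,"dy":9,"dz":-41.8,"spin":0.666},{"dx":0.2,"dy":9,"dz":-41.8,"spin":0.666},{"dx":0.2,"dy":9,"dz":-41.8,"spin":0.666},{"dx":0.2,"dy":9,"dz":-41.8,"spin":0.666},{"dx":0.2,"dy":9,"dz":-41.8,"spin":0.666},{"dx":0.2,"dy":9,"dz":-41.8,"spin":0.666},{"dx":0.2,"dy":9,"dz":-41.8,"spin":0.666},{"dx":0.2,"dy":9,"dz":-41.8,"spin":0.666},{"dx":0.2,"dy":9,"dz":-41.8,"spin":0.666},{"dx":0.2,"dy":9,"dz":-41.8,"spin":0.666},{"dx":0.2,"dy":9,"dz":-41.8,"spin":0.666},{"dx":0.2,"dy":9,"dz":-41.8,"spin":0.666}]' 88
python3 -c "
from h import *
plan(435,4,16,142.6)
c=cam('wrist');cv2.imwrite('pics/w2.png',c['frame'])"
```

```text
time: 7.35
tool_pos: [432.8, 3.0, 118.3]
tcp_rot: [1.609, 1.57, 2.527]
contact_force: [-0.3, 0.7, 0.0]
grip_width: 80.9
t 7.35 tcp [432.8   3.  118.3] jaw 142.6 j1,6 [-0.17 -2.66] w 80.9 F [-0.3  0.7  0. ]
dx 10.23 dy -0.13 dz 0.21 spin 0.000 tilt 0.06
```

View pics/w2.png

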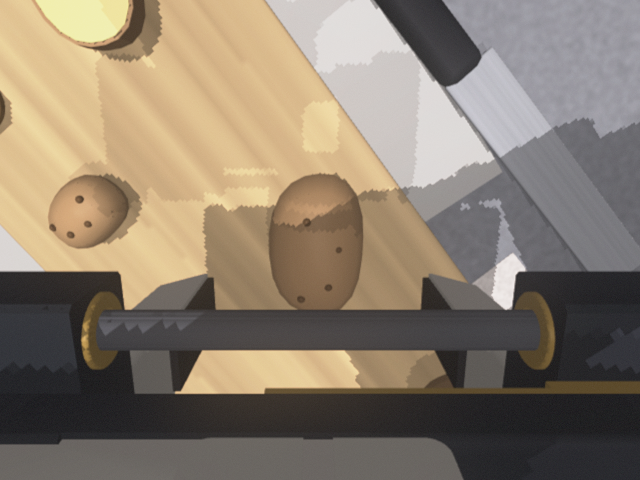

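Centred at column 316. Descend and grip.

```bash
python3 -m crank '[{"dx":3,"dy":-0.1,"dz":0.2,"spin":0},{"dx":6,"dy":-0.1,"dz":0.2,"spin":0},{"dx":8,"dy":-0.1,"dz":0.2,"spin":0},{"dx":9.4,"dy":-0.1,"dz":0.2,"spin":0},{"dx":10.2,"dy":-0.1,"dz":0.2,"spin":0},{"dx":10.2,"dy":-0.1,"dz":0.2,"spin":0}]'
python3 -m crank '[{"dx":0,"dy":0,"dz":0,"spin":0},{"dx":0,"dy":0,"dz":0,"spin":0},{"dx":0,"dy":0,"dz":0,"spin":0},{"dx":0,"dy":0,"dz":0,"spin":0},{"dx":0,"dy":0,"dz":0,"spin":0},{"dx":0,"dy":0,"dz":0,"spin":0}]' 20
python3 -m crank '[{"dx":-1,"dy":0,"dz":0,"spin":0},{"dx":-3,"dy":0,"dz":0,"spin":0},{"dx":-6,"dy":0,"dz":0,"spin":0},{"dx":-9,"dy":0,"dz":0,"spin":0},{"dx":-11,"dy":0,"dz":0,"spin":0},{"dx":-11,"dy":0,"dz":0,"spin":0},{"dx":-11,"dy":0,"dz":0,"spin":0},{"dx":-11,"dy":0,"dz":0,"spin":0}]'
python3 -c "
from h import *
plan(518,316,125,180.7)"
```

```text
time: 7.9
tool_pos: [434.1, 4.4, 15.3]
tcp_rot: [2.009, 1.568, 2.929]
contact_force: [0.0, 0.1, -0.8]
grip_width: 80.5
time: 8.4
tool_pos: [435.3, 3.2, 17.3]
tcp_rot: [-0.879, 1.57, 0.039]
contact_force: [-0.5, 0.8, 5.7]
grip_width: 51.7
time: 9.07
tool_pos: [434.1, 3.3, 125.8]
tcp_rot: [2.01, 1.569, 2.928]
contact_force: [0.5, -0.2, -1.8]
grip_width: 51.4
t 9.07 tcp [434.1   3.3 125.8] jaw 142.6 j1,6 [-0.17 -2.66] w 51.4 F [ 0.5 -0.2 -1.8]
dx 0.08 dy 12.33 dz 29.94 spin -0.665 tilt 0.09
```

```bash
python3 -m crank '[{"dx":0,"dy":12.3,"dz":29.9,"spin":-0.665},{"dx":0,"dy":12.3,"dz":29.9,"spin":-0.665},{"dx":0,"dy":12.3,"dz":29.9,"spin":-0.665},{"dx":0,"dy":12.3,"dz":29.9,"spin":-0.665},{"dx":0,"dy":12.3,"dz":29.9,"spin":-0.665},{"dx":0,"dy":12.3,"dz":29.9,"spin":-0.665},{"dx":0,"dy":12.3,"dz":29.9,"spin":-0.665},{"dx":0,"dy":12.3,"dz":29.9,"spin":-0.665},{"dx":0,"dy":12.3,"dz":29.9,"spin":-0.665},{"dx":0,"dy":12.3,"dz":29.9,"spin":-0.665},{"dx":0,"dy":12.3,"dz":29.9,"spin":-0.665},{"dx":0,"dy":12.3,"dz":29.9,"spin":-0.665}]'
python3 -c "
from h import *
plan(518,316,12,180.7)
c=cam('wrist');cv2.imwrite('pics/w3.png',c['frame'])"
```

```text
time: 10.07
tool_pos: [518.2, 314.2, 125.5]
tcp_rot: [2.057, 1.568, -2.644]
contact_force: [1.3, -0.3, -1.3]
grip_width: 51.8
t 10.07 tcp [518.2 314.2 125.5] jaw -179.3 j1,6 [ 0.42 -2.73] w 51.8 F [ 1.3 -0.3 -1.3]
dx 11.35 dy -0.01 dz 0.20 spin -0.001 tilt 0.15
```

View pics/w3.png

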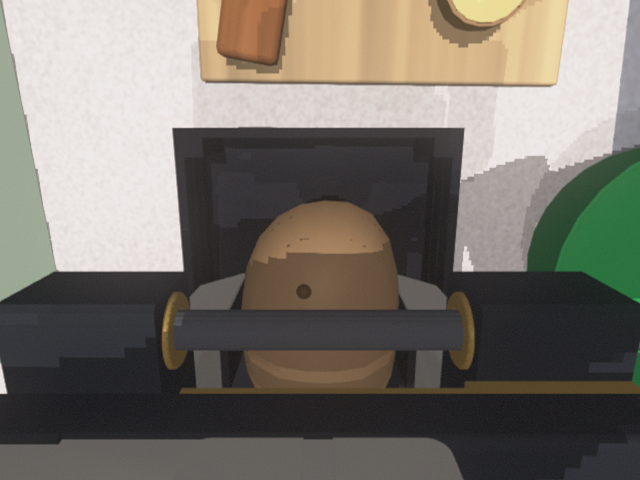

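The potato is held centrally in the crate opening, whose walls are at columns 178 and 460. Lower and release.

```bash
python3 -m crank '[{"dx":3,"dy":0,"dz":0.1,"spin":0},{"dx":6,"dy":0,"dz":0.1,"spin":0},{"dx":8,"dy":0,"dz":0.1,"spin":0},{"dx":9.4,"dy":0,"dz":0.1,"spin":0},{"dx":10.2,"dy":0,"dz":0.1,"spin":0},{"dx":10.7,"dy":0,"dz":0.1,"spin":0},{"dx":11,"dy":0,"dz":0.1,"spin":0},{"dx":11.2,"dy":0,"dz":0.1,"spin":0},{"dx":11.35,"dy":0,"dz":0.1,"spin":0},{"dx":11.35,"dy":0,"dz":0.1,"spin":0}]'
python3 -m crank '[{"dx":0,"dy":0,"dz":0,"spin":0},{"dx":0,"dy":0,"dz":0,"spin":0},{"dx":0,"dy":0,"dz":0,"spin":0},{"dx":0,"dy":0,"dz":0,"spin":0}]' 85
python3 -m crank '[{"dx":-2,"dy":0,"dz":0,"spin":0},{"dx":-5,"dy":0,"dz":0,"spin":0},{"dx":-8,"dy":0,"dz":0,"spin":0},{"dx":-11,"dy":0,"dz":0,"spin":0},{"dx":-11,"dy":0,"dz":0,"spin":0},{"dx":-11,"dy":0,"dz":0,"spin":0},{"dx":-11,"dy":0,"dz":0,"spin":0}]'
python3 -c "
from h import *
plan(432.7,161.5,120,174.4)"
```

```text
time: 10.95
tool_pos: [519.1, 316.6, 13.8]
tcp_rot: [-1.156, 1.57, 0.427]
contact_force: [0.4, -0.3, -2.3]
grip_width: 51.8
time: 11.28
tool_pos: [519.0, 316.6, 13.7]
tcp_rot: [-1.085, 1.57, 0.498]
contact_force: [0.2, -0.2, -0.3]
grip_width: 74.0
time: 11.87
tool_pos: [518.3, 316.3, 122.8]
tcp_rot: [1.883, 1.57, -2.817]
contact_force: [0.0, -0.4, 0.2]
grip_width: 78.2
t 11.87 tcp [518.3 316.3 122.8] jaw -179.3 j1,6 [ 0.42 -2.73] w 78.2 F [ 0.  -0.4  0.2]
dx 0.29 dy 8.76 dz -15.37 spin 0.110 tilt 0.04
```

```bash
python3 -m crank '[{"dx":0.3,"dy":8.8,"dz":-15.4,"spin":1.6},{"dx":0.3,"dy":8.8,"dz":-15.4,"spin":1.6},{"dx":0.3,"dy":8.8,"dz":-15.4,"spin":1.6},{"dx":0.3,"dy":8.8,"dz":-15.4,"spin":1.6},{"dx":0.3,"dy":8.8,"dz":-15.4,"spin":1.6},{"dx":0.3,"dy":8.8,"dz":-15.4,"spin":1.6},{"dx":0.3,"dy":8.8,"dz":-15.4,"spin":1.6},{"dx":0.3,"dy":8.8,"dz":-15.4,"spin":1.6},{"dx":0.3,"dy":8.8,"dz":-15.4,"spin":1.6},{"dx":0.3,"dy":8.8,"dz":-15.4,"spin":1.6},{"dx":0.3,"dy":8.8,"dz":-15.4,"spin":1.6},{"dx":0.3,"dy":8.8,"dz":-15.4,"spin":1.6},{"dx":0.3,"dy":8.8,"dz":-15.4,"spin":1.6},{"dx":0.3,"dy":8.8,"dz":-15.4,"spin":1.6},{"dx":0.3,"dy":8.8,"dz":-15.4,"spin":1.6}]' 88
python3 -c "
from h import *
plan(432.7,161.5,120,-5.6)
c=cam('top');cv2.imwrite('pics/t2.png',c['frame'])"
```

```text
time: 13.12
tool_pos: [432.0, 161.2, 119.2]
tcp_rot: [-2.963, 1.568, -2.977]
contact_force: [-0.6, -0.2, 0.7]
grip_width: 80.4
t 13.12 tcp [432.  161.2 119.2] jaw 89.2 j1,6 [ 0.19 -1.37] w 80.4 F [-0.6 -0.2  0.7]
dx -0.08 dy 0.03 dz 0.07 spin -1.487 tilt 0.14
```

View pics/t2.png

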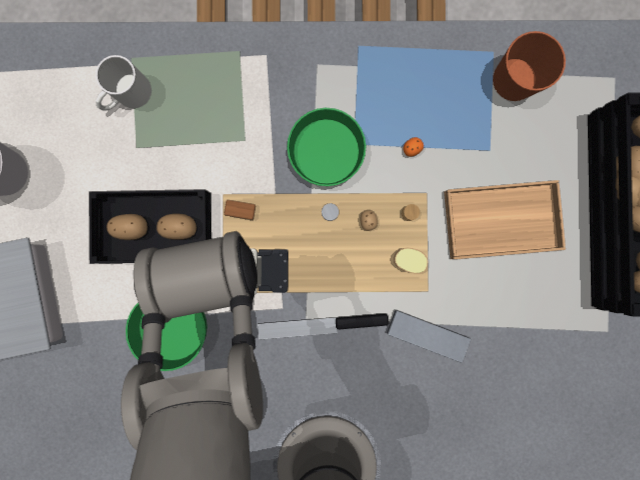

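Both large potatoes lie side by side in the crate at (127,227) and (176,227). I still need spin of +1.655 to bring the jaws to -5.6°.

```bash
python3 -m crank '[{"dx":0,"dy":0,"dz":0,"spin":1.655},{"dx":0,"dy":0,"dz":0,"spin":1.655},{"dx":0,"dy":0,"dz":0,"spin":1.655},{"dx":0,"dy":0,"dz":0,"spin":1.655},{"dx":0,"dy":0,"dz":0,"spin":1.655},{"dx":0,"dy":0,"dz":0,"spin":1.655},{"dx":0,"dy":0,"dz":0,"spin":1.655},{"dx":0,"dy":0,"dz":0,"spin":1.655},{"dx":0,"dy":0,"dz":0,"spin":1.655},{"dx":0,"dy":0,"dz":0,"spin":1.655},{"dx":0,"dy":0,"dz":0,"spin":1.655},{"dx":0,"dy":0,"dz":0,"spin":1.655},{"dx":0,"dy":0,"dz":0,"spin":1.655},{"dx":0,"dy":0,"dz":0,"spin":1.655},{"dx":0,"dy":0,"dz":0,"spin":1.655},{"dx":0,"dy":0,"dz":0,"spin":1.655}]' 88
python3 -c "
from h import *
plan(432.7,161.5,13,-5.6)
c=cam('wrist');cv2.imwrite('pics/w4.png',c['frame'])"
```

```text
time: 14.5
tool_pos: [432.5, 161.4, 120.0]
tcp_rot: [-1.384, 1.57, -3.053]
contact_force: [0.8, 0.2, 0.4]
grip_width: 81.0
t 14.5 tcp [432.5 161.4 120. ] jaw -5.6 j1,6 [0.19 0.29] w 81.0 F [0.8 0.2 0.4]
dx 10.70 dy 0.02 dz -0.02 spin -0.000 tilt 0.03
```

View pics/w4.png

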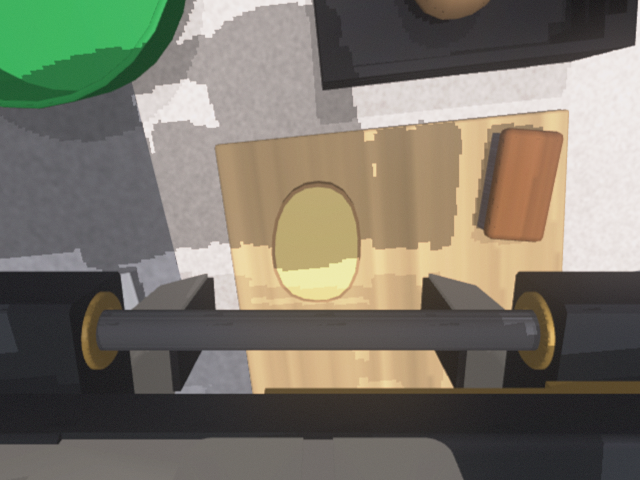

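Centred at column 317. Descend and grip.

```bash
python3 -m crank '[{"dx":3,"dy":0,"dz":0,"spin":0},{"dx":6,"dy":0,"dz":0,"spin":0},{"dx":8,"dy":0,"dz":0,"spin":0},{"dx":9.5,"dy":0,"dz":0,"spin":0},{"dx":10.3,"dy":0,"dz":0,"spin":0},{"dx":10.7,"dy":0,"dz":0,"spin":0},{"dx":10.7,"dy":0,"dz":0,"spin":0}]'
python3 -m crank '[{"dx":0,"dy":0,"dz":0,"spin":0},{"dx":0,"dy":0,"dz":0,"spin":0},{"dx":0,"dy":0,"dz":0,"spin":0},{"dx":0,"dy":0,"dz":0,"spin":0},{"dx":0,"dy":0,"dz":0,"spin":0},{"dx":0,"dy":0,"dz":0,"spin":0}]' 20
python3 -m crank '[{"dx":-1,"dy":0,"dz":0,"spin":0},{"dx":-3,"dy":0,"dz":0,"spin":0},{"dx":-6,"dy":0,"dz":0,"spin":0},{"dx":-9,"dy":0,"dz":0,"spin":0},{"dx":-11,"dy":0,"dz":0,"spin":0},{"dx":-11,"dy":0,"dz":0,"spin":0},{"dx":-11,"dy":0,"dz":0,"spin":0},{"dx":-11,"dy":0,"dz":0,"spin":0}]'
python3 -c "
from h import *
plan(525,-334,130,4)
c=cam('wrist');cv2.imwrite('pics/w5.png',c['frame'])"
```

```text
time: 15.13
tool_pos: [432.5, 161.3, 12.8]
tcp_rot: [-1.358, 1.57, -3.029]
contact_force: [-0.0, -0.5, 0.3]
grip_width: 80.2
time: 15.63
tool_pos: [432.7, 161.5, 13.6]
tcp_rot: [2.123, 1.57, 0.451]
contact_force: [-1.1, -0.0, 3.9]
grip_width: 49.7
time: 16.3
tool_pos: [431.9, 161.2, 122.3]
tcp_rot: [-1.328, 1.569, -2.999]
contact_force: [0.4, -0.1, -0.7]
grip_width: 49.4
t 16.3 tcp [431.9 161.2 122.3] jaw -5.8 j1,6 [0.19 0.29] w 49.4 F [ 0.4 -0.1 -0.7]
dx -0.77 dy 14.25 dz 48.33 spin -0.171 tilt 0.09
```

View pics/w5.png

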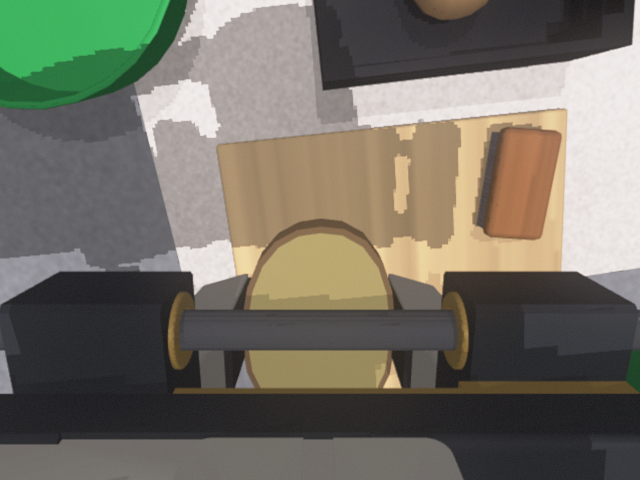

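Held level. I'll place it in the far half of the tray.

```bash
python3 -c "
from h import *
plan(531.5,-437,125,4)"
```

```text
t 16.35 tcp [431.7 161.2 121.9] jaw -5.8 j1,6 [0.19 0.29] w 49.4 F [-0.6  0.7 -1.2]
dx -0.31 dy 15.96 dz 58.50 spin -0.171 tilt 0.15
```

```bash
python3 -m crank '[{"dx":-0.3,"dy":16,"dz":58.5,"spin":-0.171},{"dx":-0.3,"dy":16,"dz":58.5,"spin":-0.171},{"dx":-0.3,"dy":16,"dz":58.5,"spin":-0.171},{"dx":-0.3,"dy":16,"dz":58.5,"spin":-0.171},{"dx":-0.3,"dy":16,"dz":58.5,"spin":-0.171},{"dx":-0.3,"dy":16,"dz":58.5,"spin":-0.171},{"dx":-0.3,"dy":16,"dz":58.5,"spin":-0.171},{"dx":-0.3,"dy":16,"dz":58.5,"spin":-0.171},{"dx":-0.3,"dy":16,"dz":58.5,"spin":-0.171},{"dx":-0.3,"dy":16,"dz":58.5,"spin":-0.171},{"dx":-0.3,"dy":16,"dz":58.5,"spin":-0.171},{"dx":-0.3,"dy":16,"dz":58.5,"spin":-0.171},{"dx":-0.3,"dy":16,"dz":58.5,"spin":-0.171},{"dx":-0.3,"dy":16,"dz":58.5,"spin":-0.171},{"dx":-0.3,"dy":16,"dz":58.5,"spin":-0.171},{"dx":-0.3,"dy":16,"dz":58.5,"spin":-0.171},{"dx":-0.3,"dy":16,"dz":58.5,"spin":-0.171},{"dx":-0.3,"dy":16,"dz":58.5,"spin":-0.171},{"dx":-0.3,"dy":16,"dz":58.5,"spin":-0.171}]'
python3 -c "
from h import *
plan(531.5,-437,10,4)
c=cam('wrist');cv2.imwrite('pics/w6.png',c['frame'])"
```

```text
time: 17.93
tool_pos: [532.7, -435.2, 125.1]
tcp_rot: [-2.568, 1.568, 2.215]
contact_force: [-0.9, -0.6, -0.6]
grip_width: 49.4
t 17.93 tcp [ 532.7 -435.2  125.1] jaw 4.1 j1,6 [-0.8  -0.87] w 49.4 F [-0.9 -0.6 -0.6]
dx 11.51 dy -0.12 dz 0.19 spin 0.001 tilt 0.15
```

View pics/w6.png

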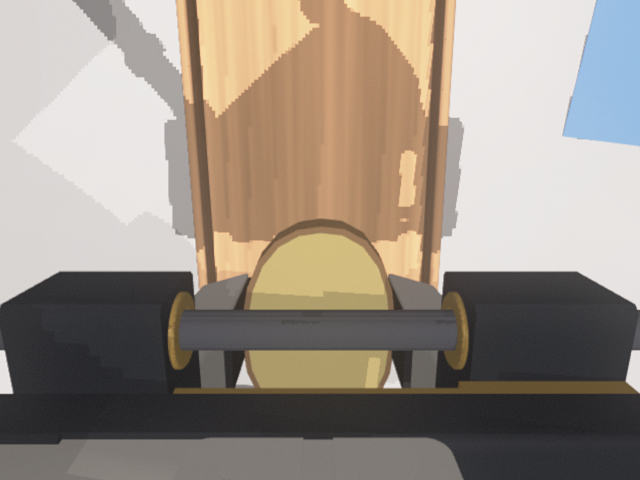

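```bash
python3 -m crank '[{"dx":3,"dy":-0.1,"dz":0.1,"spin":0},{"dx":6,"dy":-0.1,"dz":0.1,"spin":0},{"dx":8,"dy":-0.1,"dz":0.1,"spin":0},{"dx":9.5,"dy":-0.1,"dz":0.1,"spin":0},{"dx":10.3,"dy":-0.1,"dz":0.1,"spin":0},{"dx":10.9,"dy":-0.1,"dz":0.1,"spin":0},{"dx":11.2,"dy":-0.1,"dz":0.1,"spin":0},{"dx":11.4,"dy":-0.1,"dz":0.1,"spin":0},{"dx":11.5,"dy":-0.1,"dz":0.1,"spin":0},{"dx":11.5,"dy":-0.1,"dz":0.1,"spin":0}]'
python3 -m crank '[{"dx":0,"dy":0,"dz":0,"spin":0},{"dx":0,"dy":0,"dz":0,"spin":0},{"dx":0,"dy":0,"dz":0,"spin":0},{"dx":0,"dy":0,"dz":0,"spin":0}]' 80
python3 -m crank '[{"dx":-2,"dy":0,"dz":0,"spin":0},{"dx":-5,"dy":0,"dz":0,"spin":0},{"dx":-8,"dy":0,"dz":0,"spin":0},{"dx":-11,"dy":0,"dz":0,"spin":0},{"dx":-11,"dy":0,"dz":0,"spin":0},{"dx":-11,"dy":0,"dz":0,"spin":0},{"dx":-11,"dy":0,"dz":0,"spin":0}]'
python3 -c "
from h import *
plan(443.6,-180.4,120,-18.6)"
```

```text
time: 18.82
tool_pos: [532.3, -438.1, 12.0]
tcp_rot: [0.785, 1.57, -0.716]
contact_force: [-0.3, -0.6, -1.5]
grip_width: 49.7
time: 19.15
tool_pos: [532.2, -438.0, 11.6]
tcp_rot: [0.846, 1.57, -0.655]
contact_force: [0.5, 0.1, -0.5]
grip_width: 71.0
time: 19.73
tool_pos: [531.7, -437.6, 120.9]
tcp_rot: [-2.619, 1.57, 2.163]
contact_force: [0.2, 0.1, -1.1]
grip_width: 73.8
t 19.73 tcp [ 531.7 -437.6  120.9] jaw 4.0 j1,6 [-0.8  -0.87] w 73.8 F [ 0.2  0.1 -1.1]
dx 0.10 dy -6.99 dz -26.27 spin 0.395 tilt 0.03
```

```bash
python3 -m crank '[{"dx":0.1,"dy":-7,"dz":-26.3,"spin":0.395},{"dx":0.1,"dy":-7,"dz":-26.3,"spin":0.395},{"dx":0.1,"dy":-7,"dz":-26.3,"spin":0.395},{"dx":0.1,"dy":-7,"dz":-26.3,"spin":0.395},{"dx":0.1,"dy":-7,"dz":-26.3,"spin":0.395},{"dx":0.1,"dy":-7,"dz":-26.3,"spin":0.395},{"dx":0.1,"dy":-7,"dz":-26.3,"spin":0.395},{"dx":0.1,"dy":-7,"dz":-26.3,"spin":0.395},{"dx":0.1,"dy":-7,"dz":-26.3,"spin":0.395},{"dx":0.1,"dy":-7,"dz":-26.3,"spin":0.395}]' 88
python3 -c "
from h import *
plan(443.6,-180.4,13,-18.6)
c=cam('wrist');cv2.imwrite('pics/w7.png',c['frame'])"
```

```text
time: 20.57
tool_pos: [444.0, -180.9, 119.7]
tcp_rot: [-1.491, 1.57, 2.896]
contact_force: [0.1, 0.3, -0.2]
grip_width: 81.0
t 20.57 tcp [ 444.  -180.9  119.7] jaw -18.6 j1,6 [-0.55 -0.22] w 81.0 F [ 0.1  0.3 -0.2]
dx 10.67 dy -0.05 dz -0.03 spin -0.000 tilt 0.02
```

View pics/w7.png

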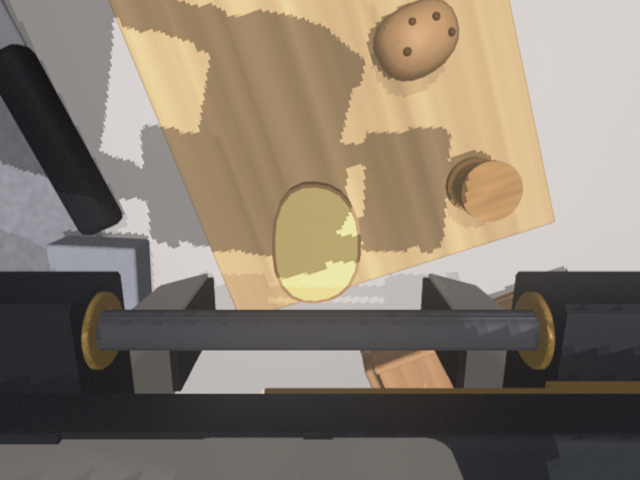

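Centred at column 317. Descend and grip.

```bash
python3 -m crank '[{"dx":3,"dy":0,"dz":0,"spin":0},{"dx":6,"dy":0,"dz":0,"spin":0},{"dx":8,"dy":0,"dz":0,"spin":0},{"dx":9.5,"dy":0,"dz":0,"spin":0},{"dx":10.3,"dy":0,"dz":0,"spin":0},{"dx":10.7,"dy":0,"dz":0,"spin":0},{"dx":10.7,"dy":0,"dz":0,"spin":0}]'
python3 -m crank '[{"dx":0,"dy":0,"dz":0,"spin":0},{"dx":0,"dy":0,"dz":0,"spin":0},{"dx":0,"dy":0,"dz":0,"spin":0},{"dx":0,"dy":0,"dz":0,"spin":0},{"dx":0,"dy":0,"dz":0,"spin":0},{"dx":0,"dy":0,"dz":0,"spin":0}]' 20
python3 -m crank '[{"dx":-1,"dy":0,"dz":0,"spin":0},{"dx":-3,"dy":0,"dz":0,"spin":0},{"dx":-6,"dy":0,"dz":0,"spin":0},{"dx":-9,"dy":0,"dz":0,"spin":0},{"dx":-11,"dy":0,"dz":0,"spin":0},{"dx":-11,"dy":0,"dz":0,"spin":0},{"dx":-11,"dy":0,"dz":0,"spin":0},{"dx":-11,"dy":0,"dz":0,"spin":0}]'
python3 -c "
from h import *
plan(524.5,-334,125,4)
c=cam('wrist');cv2.imwrite('pics/w8.png',c['frame'])"
```

```text
time: 21.2
tool_pos: [443.7, -180.9, 12.5]
tcp_rot: [-1.854, 1.57, 2.533]
contact_force: [0.7, -0.5, 0.8]
grip_width: 80.7
time: 21.7
tool_pos: [443.9, -180.4, 13.7]
tcp_rot: [1.433, 1.57, -0.463]
contact_force: [-1.4, 0.2, 3.5]
grip_width: 49.5
time: 22.37
tool_pos: [443.2, -180.0, 122.7]
tcp_rot: [-1.885, 1.57, 2.502]
contact_force: [0.3, -0.3, -0.3]
grip_width: 49.5
t 22.37 tcp [ 443.2 -180.   122.7] jaw -18.6 j1,6 [-0.55 -0.22] w 49.5 F [ 0.3 -0.3 -0.3]
dx -0.25 dy 12.63 dz 12.00 spin -0.395 tilt 0.07
```

View pics/w8.png

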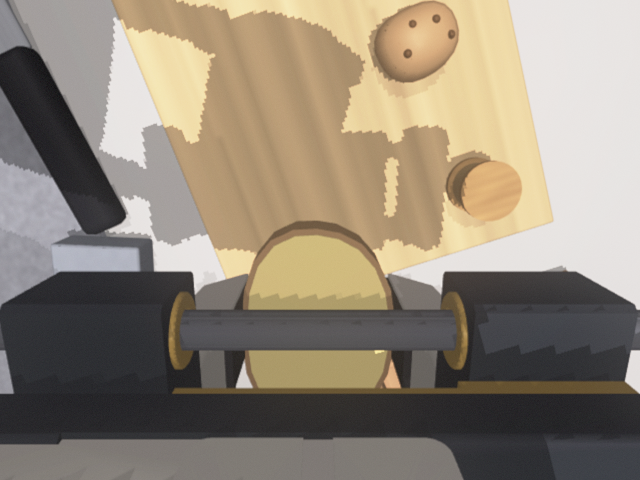

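Held and level. The small potato's long axis also shows at about 11° world, so I'll use jaws at about -77°.

```bash
python3 -m crank '[{"dx":-0.2,"dy":12.6,"dz":12,"spin":-0.395},{"dx":-0.2,"dy":12.6,"dz":12,"spin":-0.395},{"dx":-0.2,"dy":12.6,"dz":12,"spin":-0.395},{"dx":-0.2,"dy":12.6,"dz":12,"spin":-0.395},{"dx":-0.2,"dy":12.6,"dz":12,"spin":-0.395},{"dx":-0.2,"dy":12.6,"dz":12,"spin":-0.395},{"dx":-0.2,"dy":12.6,"dz":12,"spin":-0.395},{"dx":-0.2,"dy":12.6,"dz":12,"spin":-0.395},{"dx":-0.2,"dy":12.6,"dz":12,"spin":-0.395}]'
python3 -c "
from h import *
plan(524.5,-334,9.5,4)
c=cam('wrist');cv2.imwrite('pics/w9.png',c['frame'])"
```

```text
time: 23.17
tool_pos: [524.3, -332.7, 124.9]
tcp_rot: [-2.464, 1.569, 2.319]
contact_force: [0.4, 0.2, 0.2]
grip_width: 49.3
t 23.17 tcp [ 524.3 -332.7  124.9] jaw 4.1 j1,6 [-0.69 -0.76] w 49.3 F [0.4 0.2 0.2]
dx 11.54 dy 0.03 dz 0.14 spin 0.001 tilt 0.1
```

View pics/w9.png

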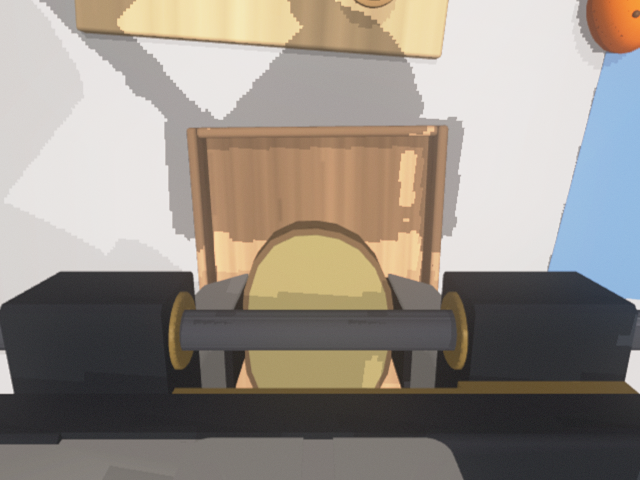

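The half sits centred between the tray walls (columns 195 and 440). Lower and release.

```bash
python3 -m crank '[{"dx":3,"dy":0,"dz":0,"spin":0},{"dx":6,"dy":0,"dz":0,"spin":0},{"dx":8,"dy":0,"dz":0,"spin":0},{"dx":9.5,"dy":0,"dz":0,"spin":0},{"dx":10.3,"dy":0,"dz":0,"spin":0},{"dx":10.9,"dy":0,"dz":0,"spin":0},{"dx":11.2,"dy":0,"dz":0,"spin":0},{"dx":11.4,"dy":0,"dz":0,"spin":0},{"dx":11.6,"dy":0,"dz":0,"spin":0},{"dx":11.6,"dy":0,"dz":0,"spin":0}]'
python3 -m crank '[{"dx":0,"dy":0,"dz":0,"spin":0},{"dx":0,"dy":0,"dz":0,"spin":0},{"dx":0,"dy":0,"dz":0,"spin":0},{"dx":0,"dy":0,"dz":0,"spin":0}]' 80
python3 -m crank '[{"dx":-2,"dy":0,"dz":0,"spin":0},{"dx":-5,"dy":0,"dz":0,"spin":0},{"dx":-8,"dy":0,"dz":0,"spin":0},{"dx":-11,"dy":0,"dz":0,"spin":0},{"dx":-11,"dy":0,"dz":0,"spin":0},{"dx":-11,"dy":0,"dz":0,"spin":0},{"dx":-11,"dy":0,"dz":0,"spin":0}]'
python3 -c "
from h import *
plan(528.9,-91.5,120,-77)"
```

```text
time: 24.05
tool_pos: [525.2, -334.6, 9.8]
tcp_rot: [0.894, 1.569, -0.606]
contact_force: [0.4, 0.0, -0.3]
grip_width: 49.1
time: 24.38
tool_pos: [525.0, -334.4, 9.5]
tcp_rot: [1.027, 1.57, -0.474]
contact_force: [-0.1, 0.6, -0.9]
grip_width: 70.4
time: 24.97
tool_pos: [524.5, -334.0, 118.7]
tcp_rot: [-2.431, 1.57, 2.351]
contact_force: [0.2, -0.2, -1.2]
grip_width: 73.1
t 24.97 tcp [ 524.5 -334.   118.7] jaw 4.0 j1,6 [-0.69 -0.76] w 73.1 F [ 0.2 -0.2 -1.2]
dx -0.12 dy 2.14 dz -24.16 spin 1.414 tilt 0.05
```

```bash
python3 -m crank '[{"dx":-0.1,"dy":2.1,"dz":-24.2,"spin":1.414},{"dx":-0.1,"dy":2.1,"dz":-24.2,"spin":1.414},{"dx":-0.1,"dy":2.1,"dz":-24.2,"spin":1.414},{"dx":-0.1,"dy":2.1,"dz":-24.2,"spin":1.414},{"dx":-0.1,"dy":2.1,"dz":-24.2,"spin":1.414},{"dx":-0.1,"dy":2.1,"dz":-24.2,"spin":1.414},{"dx":-0.1,"dy":2.1,"dz":-24.2,"spin":1.414},{"dx":-0.1,"dy":2.1,"dz":-24.2,"spin":1.414},{"dx":-0.1,"dy":2.1,"dz":-24.2,"spin":1.414},{"dx":-0.1,"dy":2.1,"dz":-24.2,"spin":1.414},{"dx":-0.1,"dy":2.1,"dz":-24.2,"spin":1.414},{"dx":-0.1,"dy":2.1,"dz":-24.2,"spin":1.414},{"dx":-0.1,"dy":2.1,"dz":-24.2,"spin":1.414},{"dx":-0.1,"dy":2.1,"dz":-24.2,"spin":1.414}]' 70
python3 -c "
from h import *
plan(528.9,-91.5,13,-77)
c=cam('wrist');cv2.imwrite('pics/w10.png',c['frame'])
c=cam('top');cv2.imwrite('pics/t3.png',c['frame'])"
```

```text
time: 26.13
tool_pos: [528.1, -91.2, 118.9]
tcp_rot: [-0.567, 1.568, 2.804]
contact_force: [-0.3, -0.0, 0.3]
grip_width: 64.2
t 26.13 tcp [528.1 -91.2 118.9] jaw -76.9 j1,6 [-0.31  1.03] w 64.2 F [-0.3 -0.   0.3]
dx 10.59 dy 0.06 dz -0.10 spin 0.002 tilt 0.15
```

View pics/w10.png

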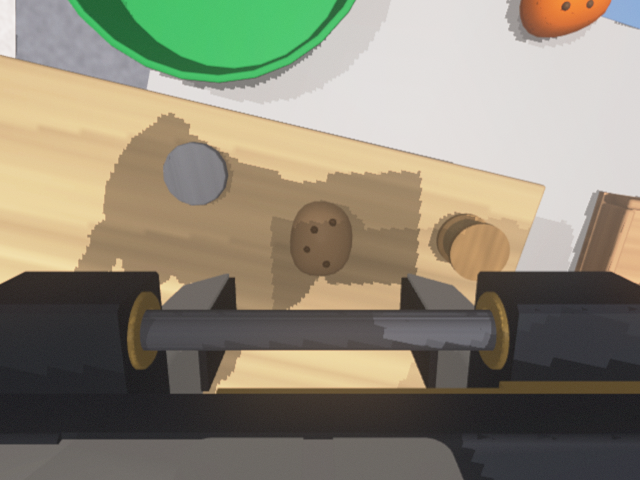

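View pics/t3.png

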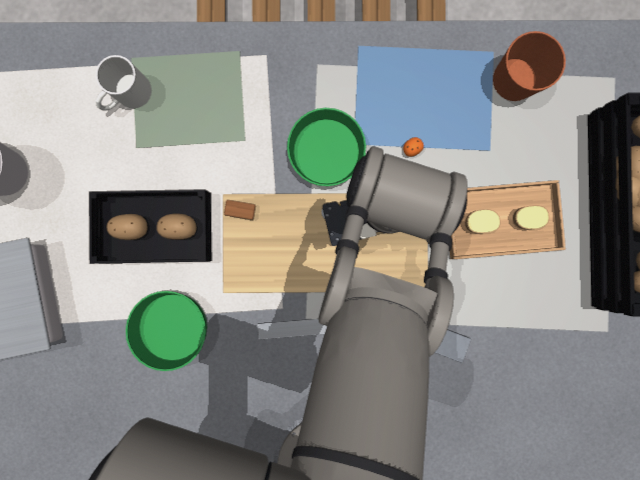

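The halves sit side by side in the tray at (483,221) and (531,217). The small potato is aligned at column 321, row 239. Descend and grip.

```bash
python3 -m crank '[{"dx":3,"dy":0.1,"dz":-0.1,"spin":0},{"dx":6,"dy":0.1,"dz":-0.1,"spin":0},{"dx":8,"dy":0.1,"dz":-0.1,"spin":0},{"dx":9.5,"dy":0.1,"dz":-0.1,"spin":0},{"dx":10.3,"dy":0.1,"dz":-0.1,"spin":0},{"dx":10.65,"dy":0.1,"dz":-0.1,"spin":0},{"dx":10.65,"dy":0.1,"dz":-0.1,"spin":0}]'
python3 -m crank '[{"dx":0,"dy":0,"dz":0,"spin":0},{"dx":0,"dy":0,"dz":0,"spin":0},{"dx":0,"dy":0,"dz":0,"spin":0},{"dx":0,"dy":0,"dz":0,"spin":0},{"dx":0,"dy":0,"dz":0,"spin":0},{"dx":0,"dy":0,"dz":0,"spin":0}]' 15
python3 -m crank '[{"dx":-1,"dy":0,"dz":0,"spin":0},{"dx":-3,"dy":0,"dz":0,"spin":0},{"dx":-6,"dy":0,"dz":0,"spin":0},{"dx":-9,"dy":0,"dz":0,"spin":0},{"dx":-11,"dy":0,"dz":0,"spin":0},{"dx":-11,"dy":0,"dz":0,"spin":0},{"dx":-11,"dy":0,"dz":0,"spin":0},{"dx":-11,"dy":0,"dz":0,"spin":0}]'
python3 -c "
from h import *
plan(682,-3,125,-77)
c=cam('wrist');cv2.imwrite('pics/w11.png',c['frame'])"
```

```text
time: 26.82
tool_pos: [529.9, -92.2, 13.3]
tcp_rot: [-0.632, 1.57, 2.737]
contact_force: [-0.2, -0.6, 0.2]
grip_width: 64.1
time: 27.32
tool_pos: [530.4, -92.2, 14.3]
tcp_rot: [2.757, 1.57, -0.158]
contact_force: [-0.6, 0.4, 3.6]
grip_width: 35.2
time: 27.98
tool_pos: [529.4, -92.0, 123.2]
tcp_rot: [-0.582, 1.57, 2.786]
contact_force: [-0.2, -0.1, -0.4]
grip_width: 35.5
t 27.98 tcp [529.4 -92.  123.2] jaw -77.0 j1,6 [-0.31  1.03] w 35.5 F [-0.2 -0.1 -0.4]
dx -0.19 dy -5.24 dz -16.87 spin -0.000 tilt 0.07
```

View pics/w11.png

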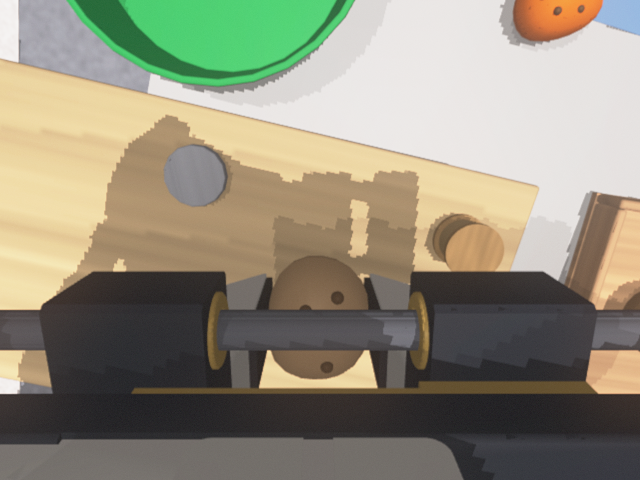

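The small potato is held at (318,316). Move over the far tub.

```bash
python3 -m crank '[{"dx":-0.2,"dy":-5.2,"dz":-16.9,"spin":0},{"dx":-0.2,"dy":-5.2,"dz":-16.9,"spin":0},{"dx":-0.2,"dy":-5.2,"dz":-16.9,"spin":0},{"dx":-0.2,"dy":-5.2,"dz":-16.9,"spin":0},{"dx":-0.2,"dy":-5.2,"dz":-16.9,"spin":0},{"dx":-0.2,"dy":-5.2,"dz":-16.9,"spin":0},{"dx":-0.2,"dy":-5.2,"dz":-16.9,"spin":0},{"dx":-0.2,"dy":-5.2,"dz":-16.9,"spin":0},{"dx":-0.2,"dy":-5.2,"dz":-16.9,"spin":0}]'
python3 -c "
from h import *
plan(682,-3,10,-77)"
```

```text
time: 28.78
tool_pos: [681.9, -4.5, 125.4]
tcp_rot: [-0.243, 1.569, 3.124]
contact_force: [1.1, 0.2, 0.3]
grip_width: 35.0
t 28.78 tcp [681.9  -4.5 125.4] jaw -77.1 j1,6 [-0.12  1.23] w 35.0 F [1.1 0.2 0.3]
dx 11.54 dy -0.14 dz -0.06 spin -0.001 tilt 0.09
```

```bash
python3 -m crank '[{"dx":3,"dy":0,"dz":0,"spin":0},{"dx":6,"dy":0,"dz":0,"spin":0},{"dx":8,"dy":0,"dz":0,"spin":0},{"dx":9.5,"dy":0,"dz":0,"spin":0},{"dx":10.3,"dy":0,"dz":0,"spin":0},{"dx":10.9,"dy":0,"dz":0,"spin":0},{"dx":11.2,"dy":0,"dz":0,"spin":0},{"dx":11.4,"dy":0,"dz":0,"spin":0},{"dx":11.6,"dy":0,"dz":0,"spin":0},{"dx":11.6,"dy":0,"dz":0,"spin":0}]'
python3 -m crank '[{"dx":0,"dy":0,"dz":0,"spin":0},{"dx":0,"dy":0,"dz":0,"spin":0},{"dx":0,"dy":0,"dz":0,"spin":0},{"dx":0,"dy":0,"dz":0,"spin":0}]' 65
python3 -m crank '[{"dx":-2,"dy":0,"dz":0,"spin":0},{"dx":-5,"dy":0,"dz":0,"spin":0},{"dx":-8,"dy":0,"dz":0,"spin":0},{"dx":-11,"dy":0,"dz":0,"spin":0},{"dx":-14,"dy":0,"dz":0,"spin":0},{"dx":-16,"dy":0,"dz":0,"spin":0},{"dx":-16,"dy":0,"dz":0,"spin":0},{"dx":-16,"dy":0,"dz":0,"spin":0}]'
python3 -c "
from h import *
plan(450,0,200,-77)
c=cam('wrist');cv2.imwrite('pics/w12.png',c['frame'])"
```

```text
time: 29.62
tool_pos: [683.3, -3.6, 10.3]
tcp_rot: [2.84, 1.57, -0.074]
contact_force: [0.4, -0.2, 0.1]
grip_width: 35.7
time: 29.95
tool_pos: [683.2, -3.5, 10.1]
tcp_rot: [2.932, 1.57, 0.017]
contact_force: [0.2, -0.1, -1.0]
grip_width: 57.2
time: 30.62
tool_pos: [683.6, -3.6, 171.3]
tcp_rot: [2.815, 1.568, -0.1]
contact_force: [-0.2, -0.2, -0.3]
grip_width: 59.7
t 30.62 tcp [683.6  -3.6 171.3] jaw -77.0 j1,6 [-0.12  1.23] w 59.7 F [-0.2 -0.2 -0.3]
dx -2.94 dy -5.60 dz 22.68 spin -0.000 tilt 0.18
```

View pics/w12.png

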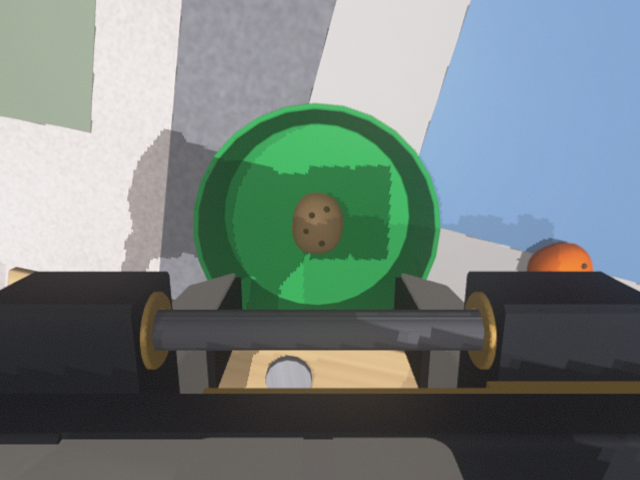

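Small potato lies mid-tub at (318,223). Moving back for an unobstructed final view.

```bash
python3 -m crank '[{"dx":-3,"dy":-5.6,"dz":22.7,"spin":0},{"dx":-3,"dy":-5.6,"dz":22.7,"spin":0},{"dx":-3,"dy":-5.6,"dz":22.7,"spin":0},{"dx":-3,"dy":-5.6,"dz":22.7,"spin":0},{"dx":-3,"dy":-5.6,"dz":22.7,"spin":0},{"dx":-3,"dy":-5.6,"dz":22.7,"spin":0},{"dx":-3,"dy":-5.6,"dz":22.7,"spin":0},{"dx":-3,"dy":-5.6,"dz":22.7,"spin":0},{"dx":-3,"dy":-5.6,"dz":22.7,"spin":0},{"dx":-3,"dy":-5.6,"dz":22.7,"spin":0}]'
python3 -c "
from h import *
c=cam('top');cv2.imwrite('pics/t4.png',c['frame'])
s=cam('side');cv2.imwrite('pics/s4.png',s['frame'])
for n,u,v,z in [('wA',127,227,35),('wB',176,227,35),('hA',483,221,36),('hB',531,217,36)]: print(n,px2w(c,u,v,z).round(0))
plan(450,0,200,-77)"
```

```text
time: 31.5
tool_pos: [450.1, -0.1, 199.0]
tcp_rot: [-0.564, 1.57, 2.805]
contact_force: [0.1, -0.7, -1.0]
grip_width: 59.5
wA [518. 419.  35.]
wB [517. 315.  35.]
hA [ 526. -334.   36.]
hB [ 533. -436.   36.]
t 31.6 tcp [ 4.499e+02 -1.000e-01  1.990e+02] jaw -77.0 j1,6 [-0.17  1.17] w 59.6 F [-0.5 -0.6 -0.1]
dx -0.10 dy -0.01 dz -0.01 spin -0.000 tilt 0.06
```

View pics/t4.png

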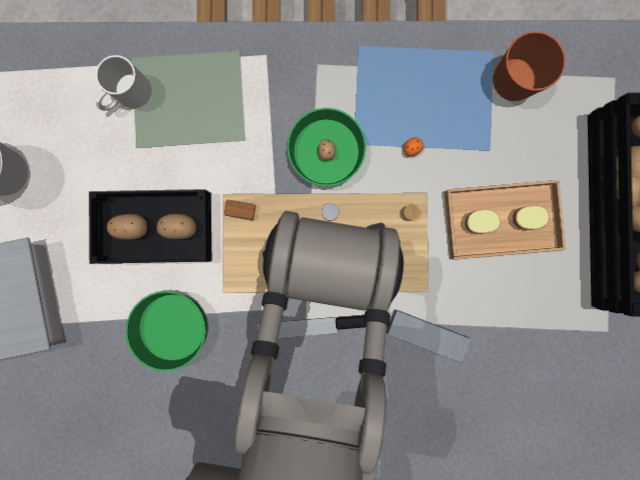

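View pics/s4.png

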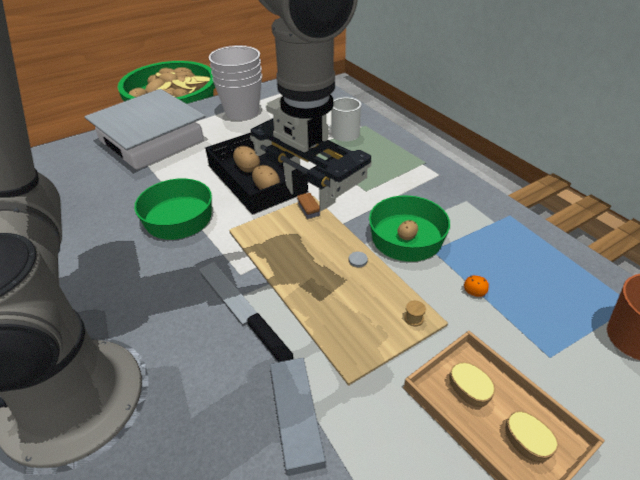

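All five are in place: whole potatoes at (127,227) and (176,227), halves cut face up at (483,221) and (531,217), and the small one at (327,150) in the far tub. Handing in.

```bash
python3 -c "
from plant import bot
print(bot.close_job())"
```

```text
the job is handed in; nothing more can be done
None
```

All five potatoes are sorted and the job is handed in, at about 32 s of the 120 s allowed. No verdict is reported.

- **Large whole potatoes:** both lie in the black crate, about 104 mm apart along its length and within about 1 mm of its centre line.
- **Cut halves:** both lie in the wooden tray with their cut faces up, about 102 mm apart along its length and within about 2 mm of its centre line.
- **Small potato:** it lies near the middle of the green tub farthest from the robot. The other tub and the orange look-alike were left alone.

My last top and side pictures showed all five lying on the container floors, side by side and not stacked. The gripper was empty and clear of everything, at a height of 200 mm.

Nothing failed or disagreed in these checks. I let go of the second large potato and the first half about 2 mm above the floor, and the others about at floor level. The largest contact force I read was about 6 N, at the ends of moves.

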